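# Build a square drilling pile on the setup plate

## Robot

A 7-joint arm with a two-finger parallel gripper is mounted at the origin on the work surface. World frame = base frame: x ahead of the robot, y to its left, z up, the work surface at z = 0. Lengths are in mm, angles in rad, forces in N, time in s.
With the tool pointing down it reaches from about 400 to 875 mm from the base axis. Payload 19.3 kg.
Tool frame: the origin (TCP) lies at the very end of the fingers, on their centre line; the grasp point (between the pads) lies 19 mm behind it (grip_point_offset is the z of the grasp point in the tool frame, in mm); z points along the fingers, y is the line along which they close (so a half turn about z gives the same grasp; the last joint's range is limited). The gripper opens to 85 mm and grips with 20 to 120 N. Pads are 22 mm wide; open, the fingers measure 114 mm over their backs; the gripper's body (76 mm by 85 mm) begins 54 mm behind the grasp point. The pads swing forward as they close: fully open they stand 13 mm farther back than shut.
Start: joints at [1.254, 0.521, -0.036, 1.599, 0.021, 1.021, -0.113], TCP at [152.661, -606.061, 231.291] pointing down, gripper open.
Joint ranges: [-2.91, 2.91], [-0.3, 2.13], [-1.5, 1.42], [0.17, 2.43], [-1.26, 4.41], [0.16, 1.93], [-2.52, 2.52]. Speed limits (rad/s): [1.89, 1.89, 2.39, 2.39, 3.01, 3.01, 3.01].

## Interface

Orientations are given as a 3x3 rotation matrix whose columns are the frame's x, y, z axes.
In Python, from workcell import movep, movel, goto_joints, open_gripper, clamp, wait, inverse_kinematics, read_state, camera, PlanningError, finish_job, grip_point_offset gives the robot as it stands. Calls block until the motion is done:
- movep(position, orientation): joint-space move of the TCP to a pose.
- movel(position, frame=None, max_speed=150, guard=None): straight line of the TCP; frame=None keeps the orientation; max_speed is the mean speed in mm/s. With guard (N) it stops when the force on the tool has changed by that much, and returns True; else False.
- goto_joints(angles): joint-space move.
- open_gripper() and clamp(): open the fingers fully, or close them until they stop; the grip force is fixed at half the most.
- wait(seconds).
- inverse_kinematics(position, orientation): joint angles nearest the present ones, or None.
- read_state(): the state.
- camera(name): name is "scene" or "top"; returns a dict with "image" (384x512x3 uint8, blue, green, red), "range_z" (384x512 float32, mm along the optical axis (not along the pixel's ray), 0 where there is no reading), "fx", "fy", "cx", "cy" (pixels), "dist_coeffs" ([k1, k2, p1, p2, k3] as OpenCV has them; the pictures are not rectified), "cam_to_world" (4x4, takes a point from camera to world coordinates). Camera axes: x right, y up, looking along -z (the intrinsics and any distortion apply to the point x, -y, -z); pixel columns grow to the right and rows downward; lengths in mm; the calibration is good to about 2 mm. A picture is of the moment at which its call begins.
A pose or a line that the arm cannot do raises PlanningError and nothing moves.
- finish_job(): hands the job in; it is judged then, once.
The state is a dict: "time": time; "qpos": joint angles; "qvel": joint speeds; "joint_efforts": joint torques, N m; "eef_pos": TCP position; "tool_rot": TCP orientation; "ft_force": force on the tool from outside, world axes, zero at the start; "torque": the same for the moment, N m; "finger_gap": finger opening in mm; "gripper_force": force on a finger pad.
Only numpy, scipy, OpenCV 4.12 (cv2) and the standard library are available. Lean on these libraries where they do the work, as an engineer would, in place of code of your own. Each camera call takes 0.05 s, during which the arm holds its last target. There are 200 camera calls.

## Task

Get the pile ready for drilling: first slide the square aluminium spacer block across the setup plate, without lifting or tipping it, from the plain scribed square into the crossed one, so that it sits centred and square in the outline. Then set the plain steel packing plate on the block, and the notched steel blank on top of that, each lowered on rather than dropped, with the edges of all three flush and square, and let go. Leave the handwheel, tap wrench, tin of drill bits and red stop button alone.

Things in the scene. Friction and masses are not known exactly. Their poses are not given: they have to be found in the camera images.
- setup: Fixed dark steel setup plate lying on the bench, 130 mm (its x) by 310 mm (its y), 10 mm thick; origin at the centre of its underside, z up. Its smooth top carries two scribed squares side by side along its y, centres 90 mm either side of the plate's centre.
- park: The plain scribed square (thin light lines, 70 mm side, nothing inside) flat on the top face of the setup plate, fixed, no thickness to catch on; the spacer block starts on it. Origin at its centre, on the plate's top face (10 mm above the bench); x and y parallel to its sides. It may be at either end of the plate.
- drillmark: The crossed scribed square (thin light lines, 70 mm side, with both diagonals drawn) on the top face of the setup plate, fixed: where the spacer block has to go. Origin at its centre, on the plate's top face (10 mm above the bench); x and y parallel to its sides. It is 180 mm from the plain square.
- spacer: Loose square aluminium block, 60 by 60 mm and 30 mm high, about 0.3 kg, standing on the setup plate roughly on the plain square, turned a little. Origin at the centre of its underside; x and y across its flat sides, z up. Any quarter turn is as good as another.
- packing: Loose plain square steel plate with full corners, 60 by 60 mm, 16 mm thick, about 0.44 kg, lying flat on the bench to the left or right of the setup plate. Origin at the centre of its underside; x and y across its flat sides, z up. Any quarter turn is as good as another.
- blank: Loose steel blank 60 by 60 mm overall, 12 mm thick, about 0.3 kg, with a 10 by 10 mm square notch out of each corner (so a fat cross; each side keeps a straight edge 40 mm long in the middle), lying flat on the bench on the other side of the setup plate. Origin at the centre of its underside; x and y across its straight edges, z up. Any quarter turn is as good as another.
- handwheel: Bystander: loose black three-spoke handwheel, 112 mm across, hub 30 mm high, lying on the bench beyond the setup plate. Origin at the centre of its underside. Not to be moved.
- tapwrench: Bystander: loose steel tap wrench, a 210 mm bar along its y with a 26 by 50 mm middle 16 mm high, lying on the bench beyond the setup plate. Origin under its middle. Not to be moved.
- bittin: Bystander: loose grey tin of drill bits, tray 75 by 115 mm and 22 mm high with its lid standing open to about 95 mm height on its far side. Origin at the centre of the tray's underside. Not to be moved.
- switchbox: Bystander: fixed yellow switch box, 90 by 90 by 75 mm high, on the left of the bench, with the red mushroom button on its top. Origin at the centre of its underside.
- stop (a joint): Travel of the red mushroom stop button (48 mm across) on top of the switch box: 0 = up, 0.006 m = fully pressed. Not to be pressed.
Mind the look-alikes: they are no part of the job. What is shaped like the packing but green is not meant.

How it is judged (in metres and radians):
On the way, in this order (a step that is already met when the one before it is completed fails the run):
1. the spacer block has been slid into the crossed square, centred within 8 mm and square to it, still flat on the setup plate (horizontal distance between spacer and drillmark below 0.008 m and (angle between the x axis of spacer and the x axis of drillmark, either way round below 0.12 rad or angle between the x axis of spacer and the y axis of drillmark, either way round below 0.12 rad) and z of spacer in the frame of setup between 0.007 and 0.013 m and linear speed of spacer below 0.02 m/s and angular speed of spacer below 0.1 rad/s), for 0.2 s.
2. the packing plate lies flush and square on the spacer block (horizontal distance between packing and spacer below 0.006 m and (angle between the x axis of packing and the x axis of spacer, either way round below 0.1 rad or angle between the x axis of packing and the y axis of spacer, either way round below 0.1 rad) and z of packing in the frame of spacer between 0.027 and 0.033 m and angle between packing's own z axis and vertical below 0.05 rad and linear speed of packing below 0.02 m/s and angular speed of packing below 0.1 rad/s), for 0.2 s.
3. the notched blank lies flush and square on the packing plate (horizontal distance between blank and spacer below 0.006 m and (angle between the x axis of blank and the x axis of spacer, either way round below 0.1 rad or angle between the x axis of blank and the y axis of spacer, either way round below 0.1 rad) and z of blank in the frame of spacer between 0.043 and 0.049 m and angle between blank's own z axis and vertical below 0.05 rad and linear speed of blank below 0.02 m/s and angular speed of blank below 0.1 rad/s), for 0.2 s.
At the end, for the whole second after the job is handed in: Spacer block flat on the setup plate within 8 mm and 0.12 rad of the crossed square; packing plate flat on the block and notched blank flat on the packing plate, each within 6 mm and 0.10 rad (quarter turns alike) of the block; all at rest (all of step 1 and all of step 2 and all of step 3); the robot touches nothing.
It fails at once if the spacer block is lifted more than 6 mm off the setup plate or tipped by more than 0.12 rad (z of spacer in the frame of setup above 0.016 m or angle between spacer's own z axis and vertical above 0.12 rad).
It fails at once if the packing plate is let go in the air above the pile, 10 mm or more too high (z of packing in the frame of spacer above 0.04 m and horizontal distance between packing and spacer below 0.06 m and contact force between the fingers and packing below 0.05 N).
It fails at once if the notched blank is let go in the air above the pile, 10 mm or more too high (z of blank in the frame of spacer above 0.056 m and horizontal distance between blank and spacer below 0.06 m and contact force between the fingers and blank below 0.05 N).
It fails at once if the handwheel, tap wrench or tin of drill bits is moved more than 15 mm (distance of any of handwheel, tapwrench, bittin from where it was at the start of the episode above 0.015 m).
It fails at once if the red stop button is pressed more than 2 mm (value of joint stop above 0.002 m).
It also fails if it takes over 72 s, if anything falls off the work surface, if the arm or the gripper's body presses on something with over 40 N, if the wrist force passes 120 N, or if a joint passes its speed limit or range.

## Working session

There is one attempt and no reset: what is moved stays moved. The work goes in short steps, each a Python script; the robot and the scene stay as the last script left them, time stands still between calls to the robot, and variables do not carry over. Pictures are saved under pics/ and viewed, at most 10 in all, crops included, and the job is handed in when it is done.

```bash
ls; mkdir -p pics; python3 - <<'E'
from workcell import *
import cv2,numpy as np,pickle
for n in("top","scene"):
    c=camera(n);pickle.dump(c,open(n+".pkl","wb"));cv2.imwrite(f"pics/{n}0.png",cv2.resize(c["image"],(800,600),interpolation=cv2.INTER_CUBIC))
    print(n,c["fx"],c["cx"],c["cy"],c["dist_coeffs"],np.round(c["cam_to_world"],3).tolist())
s=read_state();print(s["time"],s["finger_gap"],np.round(s["tool_rot"],3).tolist(),grip_point_offset)
E
```

```text
pics
top 358.54736693536444 261.95591903884923 195.209468608971 [-0.05607204  0.          0.          0.          0.        ] [[0.003, 0.992, -0.123, 401.825], [-1.0, 0.001, -0.012, 109.528], [-0.012, 0.123, 0.992, 1014.078], [0.0, 0.0, 0.0, 1.0]]
scene 450.6111878079845 243.93473120664626 192.83646167346205 [-0.15707673  0.          0.          0.          0.        ] [[-0.182, -0.671, 0.719, 1413.313], [0.983, -0.118, 0.139, 279.632], [-0.008, 0.732, 0.681, 927.916], [0.0, 0.0, 0.0, 1.0]]
0.1 85.49675561170687 [[0.97, 0.244, -0.0], [0.244, -0.97, 0.001], [-0.0, -0.001, -1.0]] -18.700000000000003
```

View pics/top0.png

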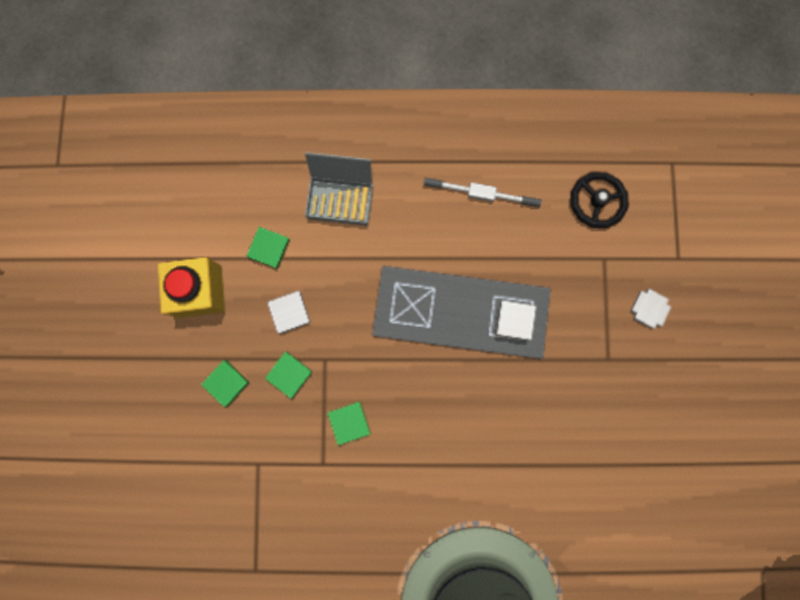

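View pics/scene0.png

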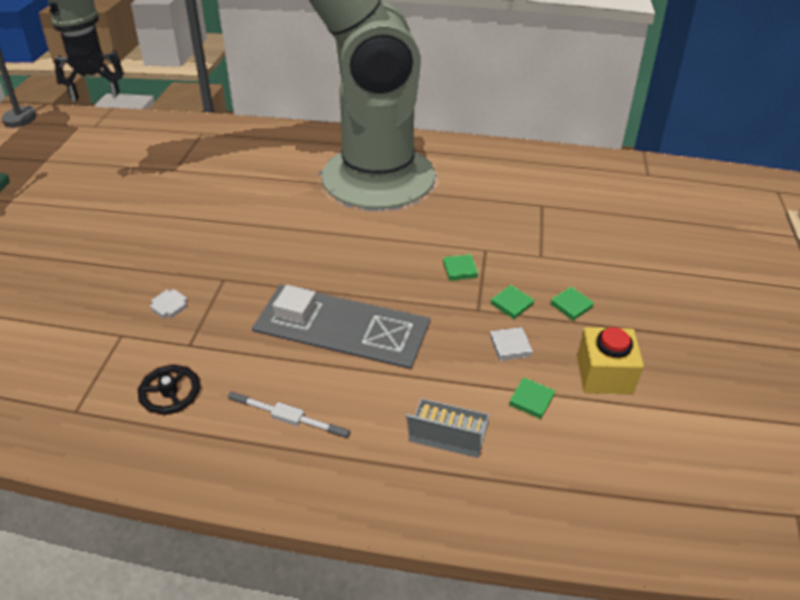

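The top view (800-px scale) shows the spacer at (516,320) on the plain square and the crossed square at (412,305). The packing plate is at (289,312) on the left, with green look-alikes around it, and the notched blank is at (651,309) on the right. Next I'll fit poses from bright pixels.

```bash
cat > h.py <<'E'
from workcell import *
import cv2,numpy as np
def unproj(c,uv,z):
    K=np.array([[c["fx"],0,c["cx"]],[0,c["fy"],c["cy"]],[0,0,1]])
    p=cv2.undistortPoints(np.float64(uv).reshape(-1,1,2),K,np.array(c["dist_coeffs"]))[:,0]
    T=np.array(c["cam_to_world"]);d=np.c_[p[:,0],-p[:,1],-np.ones(len(p))]@T[:3,:3].T
    return (T[:3,3]+d*((z-T[2,3])/d[:,2])[:,None])[:,:2]
def find(c,uv800,z,r=22,thr=150,hull=True,zmin=None):
    """rect fit of bright grey pixels near a pixel; up-scaled 4x for sub-pixel edges"""
    u,v=np.array(uv800)/1.5625;S=4;u0,v0=int(u-r),int(v-r)
    im=c["image"][v0:v0+2*r,u0:u0+2*r]
    m=cv2.resize(im,None,fx=S,fy=S,interpolation=cv2.INTER_CUBIC).min(2)>thr
    n,l,st,_=cv2.connectedComponentsWithStats(m.astype(np.uint8),connectivity=8)
    k=1+np.argmax(st[1:,4]);y,x=np.nonzero(l==k)
    p=unproj(c,np.c_[(x+.5)/S-.5+u0,(y+.5)/S-.5+v0],z)
    (cx,cy),(w,h),a=cv2.minAreaRect(np.float32(p))
    a=(a+45)%90-45
    return np.array([cx,cy]),(w,h),a,p.mean(0)
def down(a):  # tool down, y (closing) axis at angle a (deg) in world
    a=np.radians(a);y=np.array([np.cos(a),np.sin(a),0]);z=np.array([0,0,-1.]);return np.c_[np.cross(y,z),y,z]
E
python3 - <<'E'
from h import *
import pickle
c=pickle.load(open("top.pkl","rb"))
for n,uv,z in(("spacer",(516,320),40),("packing",(289,312),16),("blank",(651,309),12),("mark",(412,305),10)):
  for t in(110,140,170,200): print(n,t,[np.round(q,1).tolist() for q in find(c,uv,z,thr=t)])
pl=unproj(c,np.array([(382,267),(550,289),(543,357),(373,335)])/1.5625,10)
print(pl.round(),pl.mean(0),np.degrees(np.arctan2(*(pl[0]-pl[1])[::-1])))
# heights check
im=c["image"];C=[]
for uv in((516,320),(289,312),(651,309),(412,305)):
  u,v=np.array(uv)/1.5625;a=im[int(v-25):int(v+25),int(u-25):int(u+25)];C.append(cv2.resize(a,(400,300) if 0 else (300,300),interpolation=cv2.INTER_CUBIC))
cv2.imwrite("pics/crop.png",np.vstack([np.hstack(C[:2]),np.hstack(C[2:])]))
E
```

```text
spacer 110 [[501.1, -57.8], [81.7, 77.5], -7.6, [502.5, -59.6]]
spacer 140 [[500.9, -57.8], [77.7, 72.5], -7.6, [500.9, -61.5]]
spacer 170 [[500.8, -65.1], [60.4, 66.5], -9.0, [498.0, -64.8]]
spacer 200 [[497.7, -64.5], [58.6, 58.5], -9.3, [497.7, -64.6]]
packing 110 [[514.2, 341.6], [63.6, 64.1], 20.2, [514.1, 341.5]]
packing 140 [[514.0, 341.5], [61.8, 61.7], 19.8, [514.0, 341.3]]
packing 170 [[513.9, 341.4], [59.9, 59.9], 19.8, [513.9, 341.3]]
packing 200 [[513.8, 341.1], [57.6, 57.8], 20.1, [513.8, 341.3]]
blank 110 [[521.7, -316.1], [63.8, 63.3], -28.8, [521.7, -316.0]]
blank 140 [[521.7, -316.1], [61.2, 61.3], -28.8, [521.6, -315.9]]
blank 170 [[521.6, -315.9], [59.0, 59.0], -28.8, [521.7, -315.7]]
blank 200 [[521.9, -315.7], [55.9, 56.0], -28.8, [521.7, -315.3]]
mark 110 [[528.4, 117.5], [80.6, 80.1], -7.9, [528.4, 117.5]]
mark 140 [[528.0, 117.7], [76.3, 75.9], -7.7, [528.1, 117.8]]
mark 170 [[498.7, 149.9], [15.4, 6.5], -18.4, [498.7, 151.9]]Traceback (most recent call last):
  File "<stdin>", line 5, in <module>
  File "h.py", line 14, in find
    k=1+np.argmax(st[1:,4]);y,x=np.nonzero(l==k)
        ~~~~~~~~~^^^^^^^^^^
    return _wrapfunc(a, 'argmax', axis=axis, out=out, **kwds)
    return bound(*args, **kwds)
ValueError: attempt to get argmax of an empty sequence
```

```bash
python3 - <<'E'
from h import *
J=lambda q:None if q is None else np.round(q,2).tolist()
for n,p,A in(("sp",(497.7,-64.6),(80.7,-99.3)),("mk",(528.2,117.6),(82.2,-97.8)),("pk",(513.9,341.3),(110,-70)),("bl",(521.7,-315.9),(61.2,-118.8))):
  for a in A: print(n,a,J(inverse_kinematics([*p,12],down(a))),J(inverse_kinematics([*p,-2],down(a))))
a=-99.3
movep([497.7,-64.6,120],down(a))
print(movel([497.7,-64.6,13],max_speed=120,guard=8)); s=read_state();print(s["eef_pos"],s["ft_force"],s["time"])
clamp();s=read_state();print(s["eef_pos"],s["ft_force"],s["finger_gap"],s["gripper_force"],s["time"])
c=camera("scene");cv2.imwrite("pics/g1.png",cv2.resize(c["image"][150:270,130:290],(800,600),interpolation=cv2.INTER_CUBIC))
E
```

```text
sp 80.7 [0.54, 0.8, -0.73, 2.03, 0.89, 0.66, 0.62] [0.53, 0.82, -0.72, 2.03, 0.93, 0.65, 0.59]
sp -99.3 [0.04, 0.69, -0.04, 2.06, 0.06, 0.4, -1.78] [0.03, 0.72, -0.03, 2.06, 0.05, 0.37, -1.77]
mk 82.2 [0.11, 0.8, -0.61, 1.93, 0.75, 0.65, 0.45] [0.1, 0.82, -0.61, 1.93, 0.78, 0.63, 0.42]
mk -97.8 [-0.21, 0.73, -0.16, 1.95, 0.23, 0.48, -2.25] [-0.22, 0.75, -0.15, 1.95, 0.23, 0.45, -2.24]
pk 110 [0.05, 1.22, -1.28, 1.71, 1.24, 1.25, 0.37] [0.05, 1.24, -1.28, 1.71, 1.27, 1.26, 0.36]
pk -70 [-0.36, 0.84, -0.48, 1.73, 0.56, 0.71, -2.36] [-0.36, 0.87, -0.49, 1.73, 0.6, 0.69, -2.39]
bl 61.2 [0.81, 0.85, -0.54, 1.75, 0.62, 0.72, 1.01] [0.8, 0.87, -0.52, 1.75, 0.63, 0.7, 0.99]
bl -118.8 [0.41, 0.79, 0.05, 1.77, -0.07, 0.58, -1.56] [0.41, 0.82, 0.05, 1.77, -0.08, 0.55, -1.56]
False
[498.08010308 -64.65954469  13.52985974] [1.14722416 0.43160462 0.32047721] 3.4667
[498.05221875 -64.67428451  13.78132568] [-3.20589441 -0.27129422 12.27322924] 58.918066147277685 62.778968811035156 3.85
```

View pics/g1.png

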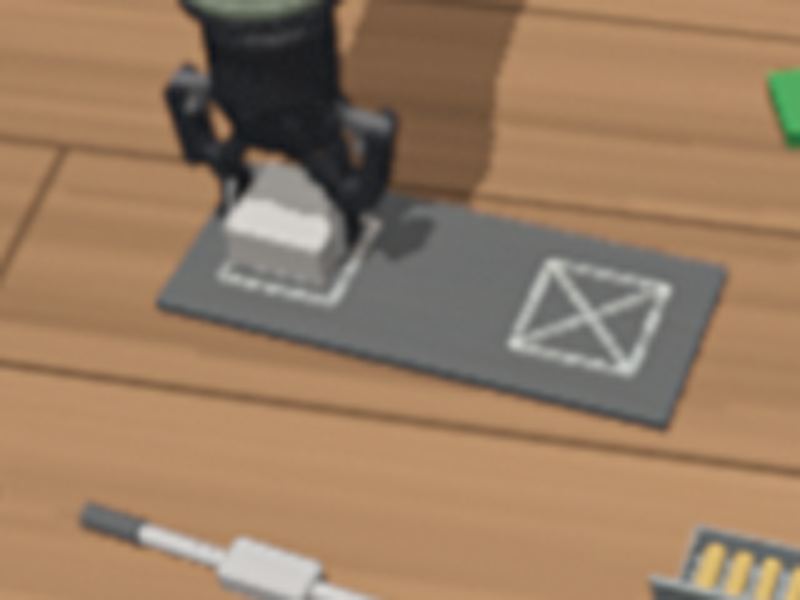

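The block at about (285,240) in the crop is gripped, with the pads on both sides and the path to the cross clear. I'll slide it now, then check.

```bash
python3 - <<'E'
from h import *
movel([528.2,117.6,13],frame=down(-97.8),max_speed=70)
s=read_state();print(s["eef_pos"],s["ft_force"],s["finger_gap"])
open_gripper();wait(.2);movel([528.2,117.6,130],max_speed=150)
# clear the top camera while heading for the packing plate
movep([513.9,341.3,120],down(-70))
c=camera("top")
for t in(170,200,215):print([np.round(q,1).tolist() for q in find(c,(412,305),40,thr=t)])
print(read_state()["time"])
cv2.imwrite("pics/p1.png",cv2.resize(c["image"][150:240,210:370],(800,450),interpolation=cv2.INTER_CUBIC))
E
```

```text
[528.66627865 116.75373102  13.78663437] [-0.39675713 -6.07239815 10.25195515] 59.1040478921827
[[524.2, 117.5], [71.4, 71.3], -7.7, [528.6, 117.1]]
[[528.6, 117.0], [66.2, 60.0], -7.6, [529.0, 117.5]]
[[528.6, 117.7], [59.2, 58.8], -7.6, [528.8, 117.5]]
9.1583
```

View pics/p1.png

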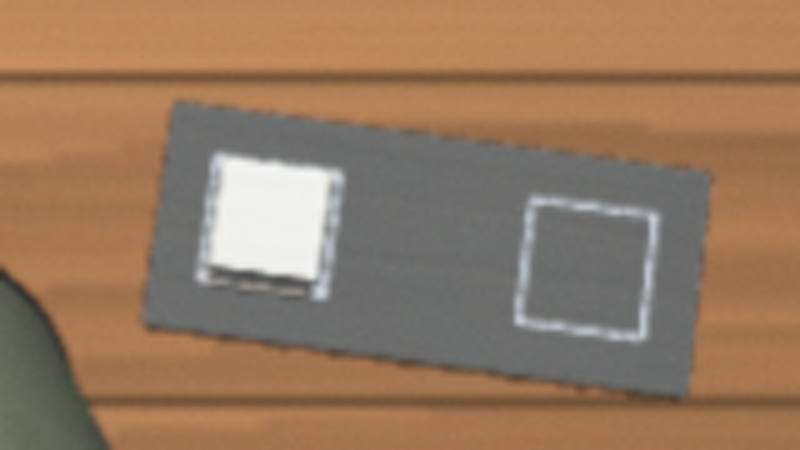

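The block (crop (268,215)) sits square in the crossed outline, with the measured centre within 1 mm. Packing plate next.

```bash
python3 - <<'E'
from h import *
g=movel([513.9,341.3,-1],max_speed=80,guard=6)
s=read_state();print(g,s["eef_pos"],s["ft_force"])
if g: movel([513.9,341.3,s["eef_pos"][2]+2])
clamp();s=read_state();print(s["eef_pos"],s["ft_force"],s["finger_gap"],s["gripper_force"],s["time"])
movel([513.9,341.3,120],max_speed=120);s=read_state();print(s["eef_pos"],s["finger_gap"],s["ft_force"])
c=camera("scene");cv2.imwrite("pics/g2.png",cv2.resize(c["image"][100:280,190:430],(800,600),interpolation=cv2.INTER_CUBIC))
E
```

```text
False [514.14129758 341.42613125  -0.55243312] [-0.06138152  0.74133245 -0.05381225]
[ 5.14088895e+02  3.41403185e+02 -3.85608619e-01] [-2.67160766 -1.45753001  9.14703737] 58.30976521050526 64.03021216392517 11.2083
[513.54467256 341.04666595 119.23105065] 58.698638737048505 [-0.73987213  0.18902308 -4.75680471]
```

View pics/g2.png

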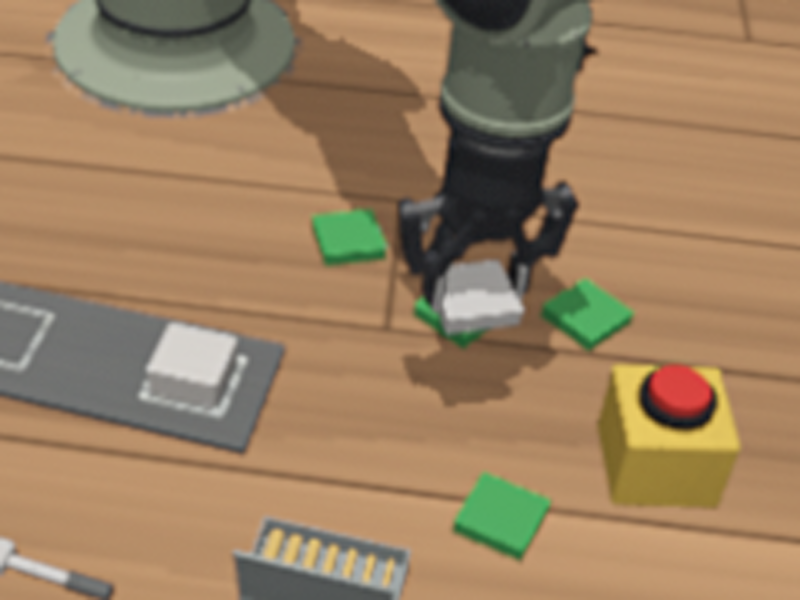

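The plate is held level between the pads (crop (480,295)). I'll place it on the block.

```bash
cat > place.py <<'E'
from h import *
def place(xy,a,zc):
    movep([*xy,zc+50],down(a))
    movel([*xy,zc+8],max_speed=100); wait(.2)
    s=read_state();e=np.array(xy)-s["eef_pos"][:2];t=np.array(xy)+e;print("err",e,s["eef_pos"][2])
    g=movel([*t,zc-2.5],max_speed=15,guard=6)
    s=read_state();print(g,s["eef_pos"],s["ft_force"],s["time"])
    return g and abs(s["eef_pos"][2]-zc)<3
E
python3 - <<'E'
from place import *
if place((528.7,117.5),-97.6,39.6):
    wait(.2);open_gripper();wait(.2);movel([528.7,117.5,130])
    movep([521.7,-315.9,120],down(-118.8))
    c=camera("top")
    for t in(180,200,215):print([np.round(q,1).tolist() for q in find(c,(410,302),56,thr=t)])
    print(read_state()["time"])
    cv2.imwrite("pics/p2.png",cv2.resize(c["image"][150:240,210:370],(800,450),interpolation=cv2.INTER_CUBIC))
E
```

```text
err [-0.36083774 -0.13573538] 48.1972442956774
True [528.38940835 117.37146621  39.59459666] [-1.83255787 -0.33303446  9.38759032] 14.6417
[[528.3, 116.5], [68.5, 60.2], -8.0, [528.7, 118.4]]
[[528.3, 117.9], [61.9, 59.0], -8.6, [528.4, 118.3]]
[[528.2, 118.5], [59.0, 57.8], -8.4, [528.1, 118.2]]
17.8333
```

View pics/p2.png

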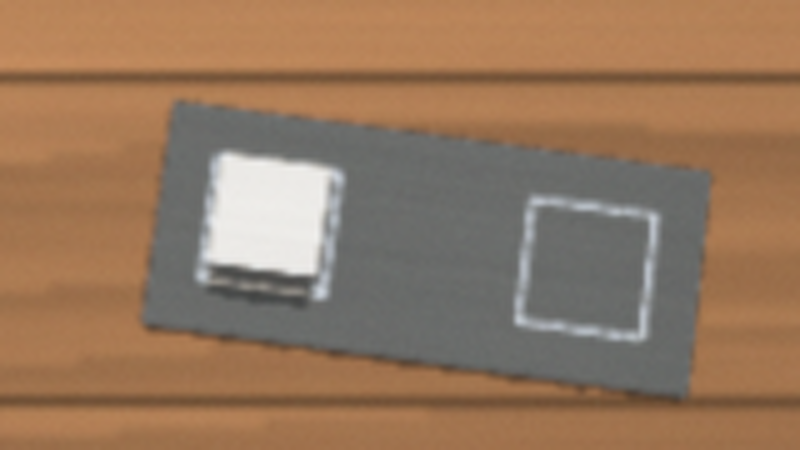

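The packing plate is flush on the block: (528.3,118.3) at -8.3° against (528.7,117.5) at -7.6°. Now the blank.

```bash
python3 - <<'E'
from place import *
p=(521.7,-315.9)
g=movel([*p,-2],max_speed=80,guard=6);s=read_state();print(g,s["eef_pos"],s["ft_force"])
if g: movel([*p,s["eef_pos"][2]+2])
clamp();s=read_state();z0=s["eef_pos"][2];print(s["eef_pos"],s["ft_force"],s["finger_gap"],s["gripper_force"])
movel([*p,130],max_speed=120);s=read_state();print(s["finger_gap"],s["ft_force"],s["time"])
c=camera("scene");cv2.imwrite("pics/g3.png",cv2.resize(c["image"][90:270,30:270],(800,600),interpolation=cv2.INTER_CUBIC))
print("z0",z0)
E
```

```text
False [ 521.91059301 -316.05453371   -1.57193084] [-0.8657242  -1.79592242 -0.21599923]
[ 521.8434637  -316.02479771   -1.35932   ] [-2.97683429  2.11706171 10.42688199] 57.97704383590515 63.14454674720764
58.2658233282719 [ 0.37843481 -0.2675093  -3.71449973] 21.15
z0 -1.3593200039702795
```

View pics/g3.png

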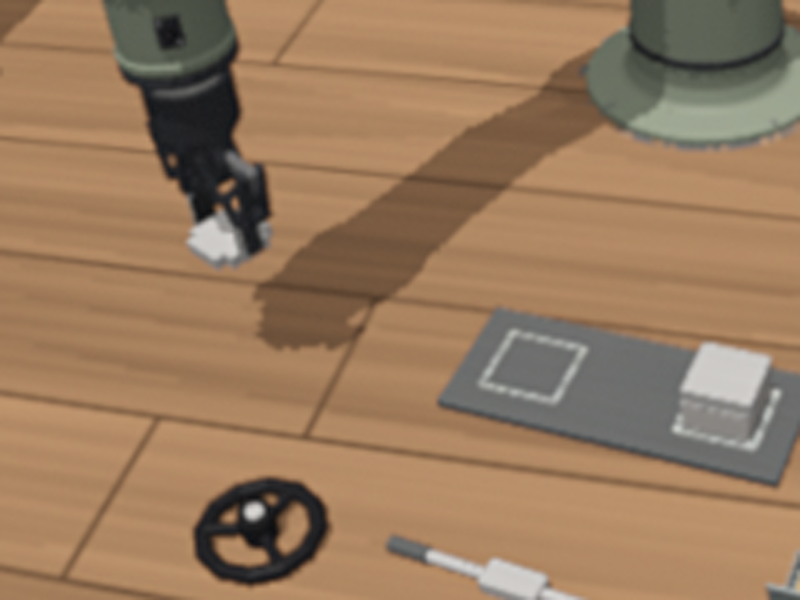

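The blank is held level (crop (228,240)), and the two-piece pile at (725,390) looks flush. I'll place the blank.

```bash
python3 - <<'E'
from place import *
if place((528.5,117.8),-97.8,54.6):
    wait(.2);open_gripper();wait(.2);movel([528.5,117.8,150])
    movep([500,-200,250],down(-118.8));wait(.3)
    c=camera("top")
    for t in(180,200,215):print([np.round(q,1).tolist() for q in find(c,(409,301),68,thr=t)])
    print(read_state()["time"])
    d=camera("scene")
    cv2.imwrite("pics/p3.png",np.hstack([cv2.resize(x,(400,400),interpolation=cv2.INTER_CUBIC) for x in(c["image"][155:225,230:300],d["image"][165:245,210:290])]))
E
```

```text
err [-0.37622277 -0.02346967] 63.23224323781533
True [528.18200991 117.78197183  54.64795748] [-0.12141395 -0.55403297  7.506811  ] 24.1083
[[528.0, 116.5], [68.7, 61.4], -7.2, [528.8, 118.5]]
[[528.2, 118.2], [63.5, 60.1], -7.3, [528.9, 118.7]]
[[528.1, 119.1], [60.5, 58.9], -8.2, [529.0, 118.7]]
27.3083
```

View pics/p3.png

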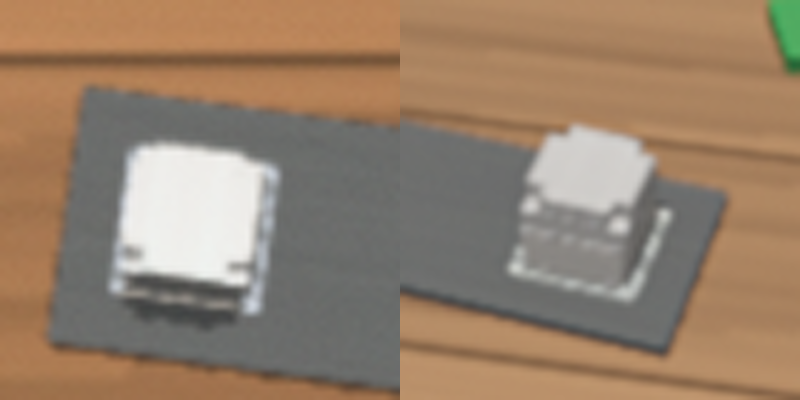

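The three pieces are stacked flush inside the crossed square (left crop (195,215), right crop (590,210)), and the robot is clear.

```bash
python3 -c "
from workcell import *
print(finish_job())"
```

```text
the job is handed in; nothing more can be done
None
```

The job is handed in at about 27 s of robot time: the spacer is in the crossed square with the packing plate and notched blank stacked on it. By camera, all three pieces are within about 1.5 mm and 1° of each other. The judge's result was not shown.

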